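Shift the bench gearbox to its second stop and start it

TASK

Put the bench gearbox in its top position and start it: with the fingertips, push the flat-paddle selector lever to the left (as seen from the robot), on past its first detent until it is fully home at its second stop, then press the start button all the way down and let it come up again. Do not press the start button before the lever is home, do not pinch the lever, do not shift the ball-topped brake lever, and leave the other things on the bench where they are, lifting none of them.

Things in the scene. Friction and masses are not known exactly. Their poses are not given: they have to be found in the camera images.
- selector_unit: Selector housing, fixed: aluminium block, dark top plate 76 (x) x 170 (y) mm, top 50 mm above the bench, slot along y; a dark round motor juts out behind to x = 81 mm. Origin: centre of underside. +y runs along the slot to the second stop, to the robot's left (turned at most 0.4 rad). May stand left or right (swapped with the brake unit). White bars: 1 at park, 2 at first detent, 3 at second stop.
- selector (a joint): Lever travel along its unit's +y, m: 0 park end, 0.035 first detent, 0.070 hard against the second stop. Starts anywhere from 0 to the first detent. Pushing it slowly takes up to about 11 N to leave park and 9 N to leave the first detent (3 mm of play there); past about 0.058 it snaps home by itself and stays.
- paddle_mid (a point): Centre of the selector's paddle, an upright flat handle 36 mm wide (unit's x) x 20 mm thick (y, along the travel), from 58 to 108 mm above the bench, with an aluminium cheek on each face (selector_c2 on the park side, the one to push on; selector_c3 on the other); 83 mm above the bench and rides along the middle of the slot (x = 0 of the unit): y = -35 mm when parked, +35 mm at the second stop
- brake_unit: Housing of the brake lever, of the same size and look as the selector unit but with a thin 12 mm steel shaft in place of the motor and no detent pin. Fixed to the bench. Origin: centre of its underside; axes as the selector unit's.
- ball_mid (a point): Centre of the brake lever's handle, an aluminium ball of 32 mm diameter on a thin stem, 92 mm above the bench. It slides along its own unit's slot and must stay where it is.
- start_box: Grey box 70 x 70 x 40 mm fixed to the bench between the two units, carrying the start button in the middle of its top. Origin: centre of its underside.
- start_button (a joint): How far the start button is pressed, m: 0 up, 0.006 fully down; it takes about 5 N and springs back.
- start_button_top (a point): Centre of the top of the start button's round white cap, 32 mm in diameter, in a dark round housing on the start box; it faces up. The cap's top lies 62 mm above the bench when up.
- bearing: Bystander: steel ring, 42 mm diameter, 14 mm tall, beyond the start box. Origin at the centre of its underside.
- offcut: Bystander: lying piece of aluminium profile, 30 x 90 x 30 mm, in front on the left. Origin at the centre of its underside.
- driver: Bystander: screwdriver with a black handle, 170 mm long, lying along its x, in front on the right.
- bracket: Bystander: white printed angle bracket, 50 x 60 mm, 56 mm tall, on the far right. Origin at the centre of its underside.
- oil: Bystander: small bottle, 40 mm diameter, 90 mm tall, standing at the back. Origin at the centre of its underside.
- pulley: Bystander: aluminium pulley, 48 mm diameter, 32 mm tall, standing on the far left. Origin at the centre of its underside.
- cup: Bystander: white cup, 72 mm diameter, 80 mm tall, standing at the back. Origin at the centre of its underside.
- pin_top (a point): Top of a 10 mm steel detent pin at the near (-x) side of the selector's slot, at x = -29, y = 0 mm of the unit. It rises and sinks by itself as the lever moves, never above 66 mm over the bench; leave it free.

How it is judged:
By the outcome, as a careful person would: the job done as asked, in the order asked, and still so for the second after the job is handed in, with the robot touching nothing.
It also fails if it takes over 42 s, if anything falls off the work surface, if the arm or the gripper's body presses on something with over 40 N, if the wrist force passes 120 N, or if a joint passes its speed limit or range.

ROBOT

A 6-joint arm with a two-finger parallel gripper is mounted at the origin on the work surface. World frame = base frame: x ahead of the robot, y to its left, z up, the work surface at z = 0. Lengths are in m, angles in rad, forces in N, time in s.
With the tool pointing down it reaches from about 0.35 to 0.975 m from the base axis. Payload 4.9 kg.
Tool frame: the origin (TCP) lies midway between the tips of the shut fingers; the grasp point (between the pads) lies ctrl.grip_point_offset behind it (ctrl.grip_point_offset is the distance from the TCP to the grasp point, in m); x points along the fingers, y is the direction in which the jaws open and shut, and the axes are right-handed (so a half turn about x gives the same grasp; the last joint's range is limited). The gripper opens to 85 mm and grips with 20 to 120 N. Pads are 22 mm wide; open, the fingers measure 114 mm over their backs; the gripper's body (76 mm by 85 mm) begins 54 mm behind the grasp point. The pads swing forward as they close: fully open they stand 13 mm farther back than shut.
Start: joints at [-1.315, 0.053, 1.613, -0, 1.476, -0.119], TCP at [0.229, -0.582, 0.205] pointing down, gripper open.
Joint ranges: [-3.01, 3.01], [-1.01, 2.22], [0.06, 2.58], [-1.02, 4.17], [0.09, 2.62], [-3.14, 3.14]. Speed limits (rad/s): [2.57, 2.57, 3.14, 3.14, 3.14, 3.14].

INTERFACE

Orientations are given as a rotation vector (axis times angle).
In Python, from station import ctrl gives the robot as it stands. The module is installed in compiled form; this text tells all that it offers.
- The arm moves only by the tool drive_tool, never from a script. Its argument "commands" is text: rows parted by semicolons, each of 5 numbers parted by spaces: the closure, from -1 (fully open) to 1 (shut), so that 0 is half open, then the shift along the tool's x, y, z in units of 40 mm (1.0 is 40 mm), then the turn about the tool's x in units of 5 degrees (1.0 is 5 degrees). A call has 1 to 8 rows; each row is the pose to reach, as a shift and turn from the pose commanded when the call began, along the tool's axes at that moment; what a row does not reach only later rows make up. A row lasts 1/12 s, in which the tool goes at most 41.7 mm and 7.16 degrees, less where a joint would pass 70% of its speed; a pose out of reach is approached as far as the arm can. A call with a gripper value outside its range is refused whole. The fingers move at their own pace and stop on an object; "newtons" is the grip in N (left out, the last holds). Time passes only in rows, so rows that repeat a pose let the fingers close. It gives the time, the measured TCP pose, the force and the opening at its end, in the units of the state.
- ctrl.get_obs(): the state, without advancing time (a new reading comes with each control period).
- ctrl.get_image(name): name is "scene" or "top" or "wrist"; returns (picture, depth): 480x640x3 uint8, blue, green, red; 480x640 float32, m along the optical axis (not along the pixel's ray), 0 where there is no reading.
- ctrl.camera_info(name): a dict with "K" (3x3 intrinsics, pixels), "k1" (the pictures are not rectified: a ray, as slopes to the right and down, at radius r is drawn at 1 + k1 r^2 times it, then the intrinsics apply), "T" (4x4, takes a point from camera to world coordinates). Camera axes: x right, y down, z forward; pixel columns grow to the right and rows downward; lengths in m; the calibration is good to about 2 mm. A picture is of the moment at which its call begins: read the wrist's pose just before it. camera_info takes no time and is no camera call; for the wrist camera it gives the pose at the moment of the call.
- ctrl.finish_job(): hands the job in, once; it reports no verdict.
The state is a dict: "t": time; "q": joint angles; "dq": joint speeds; "effort": joint torques, N m; "tool_pos": TCP position; "tool_rot": TCP orientation; "contact_force": force on the tool from outside, world axes, zero at the start; "wrist_torque": the same for the moment, N m; "opening": finger opening in m.
Only numpy, scipy, OpenCV 4.12 (cv2) and the standard library are available. Lean on these libraries where they do the work, as an engineer would, in place of code of your own. Each camera call takes 0.05 s, during which the arm holds its last target.

## Working session

There is one attempt and no reset: what is moved stays moved. The work goes in short steps, Python scripts to look and compute and a tool call to move; the robot and the scene stay as the last step left them, time stands still between calls to the robot, and variables do not carry over. Pictures are saved under pics/ and viewed, and the job is handed in when it is done.

Besides the shell and the picture viewer there is one more tool, called after ">>>" as name(argument=value, ...), one argument or row to a line, values as JSON. drive_tool: Moves the arm, as the interface text tells. Its arguments: {"type":"object","properties":{"commands":{"type":"string"},"newtons":{"type":"number"}},"required":["commands"]}

```bash
mkdir -p pics; python3 - <<'E'
from station import ctrl
import cv2,numpy as np
o=ctrl.get_obs()
for k,v in o.items(): print(k,np.round(v,3))
print(ctrl.grip_point_offset)
for n in ["scene","top"]:
    im,d=ctrl.get_image(n); cv2.imwrite(f"pics/{n}0.png",im); np.save(f"{n}_d.npy",d)
    c=ctrl.camera_info(n); print(n,c); np.savez(f"{n}_c.npz",**c)
E
```

```text
t 0.0
q [-1.315  0.053  1.614 -0.     1.476 -0.119]
dq [-0.002 -0.    -0.001 -0.     0.    -0.001]
effort [ 2.0000e-03 -3.9368e+01 -3.7017e+01  0.0000e+00  7.0000e-03 -0.0000e+00]
tool_pos [ 0.229 -0.581  0.204]
tool_rot [ 2.017  0.385 -2.017]
contact_force [-0.001  0.291 -0.498]
wrist_torque [-0.022  0.043 -0.008]
opening 0.085
0.0187
scene {'K': array([[439.2272588 ,   0.        , 323.31617934],
       [  0.        , 439.2272588 , 237.13860226],
       [  0.        ,   0.        ,   1.        ]]), 'k1': -0.013492731126982264, 'T': array([[-0.22388111,  0.84139288, -0.49186916,  1.00034294],
       [ 0.974615  ,  0.19240278, -0.11448484,  0.11263448],
       [-0.00168973, -0.50501406, -0.86310946,  0.86611981],
       [ 0.        ,  0.        ,  0.        ,  1.        ]])}
top {'K': array([[624.88449557,   0.        , 321.84101688],
       [  0.        , 624.88449557, 234.74844992],
       [  0.        ,   0.        ,   1.        ]]), 'k1': -0.08216594218353596, 'T': array([[ 0.00342592, -0.99776417,  0.06674524,  0.46145993],
       [-0.99997542, -0.00382655, -0.00587547,  0.01291488],
       [ 0.00611774, -0.06672347, -0.99775275,  1.62310805],
       [ 0.        ,  0.        ,  0.        ,  1.        ]])}
```

View pics/scene0.png

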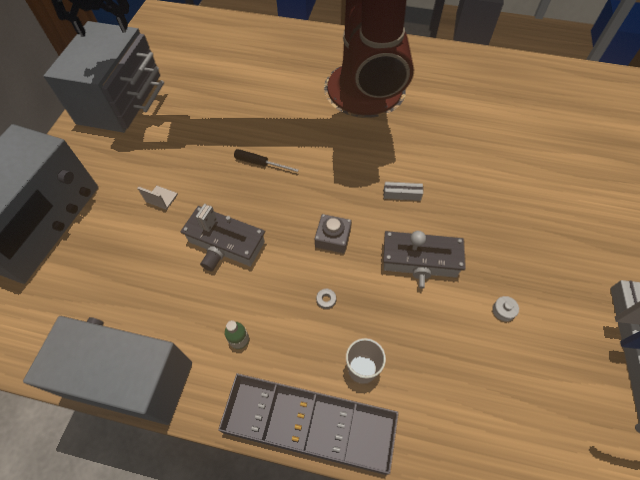

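View pics/top0.png

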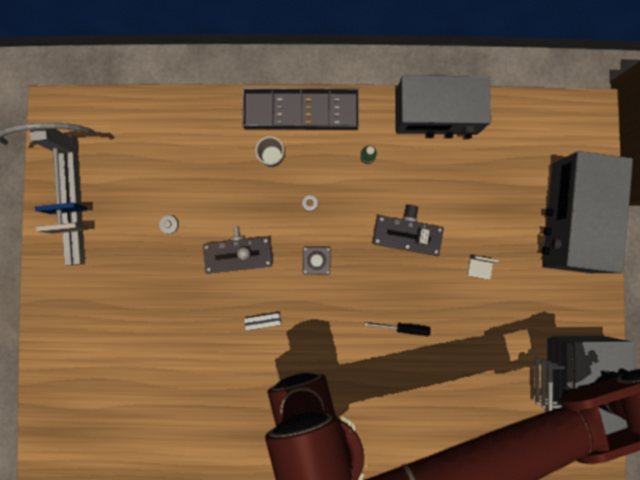

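```bash
python3 - <<'E'
import cv2,numpy as np
a=cv2.imread("pics/top0.png")[190:270,360:460]
b=cv2.imread("pics/scene0.png")[190:280,170:280]
cv2.imwrite("pics/zt.png",cv2.resize(a,None,fx=7,fy=7,interpolation=cv2.INTER_CUBIC))
cv2.imwrite("pics/zs.png",cv2.resize(b,None,fx=6.5,fy=6.5,interpolation=cv2.INTER_CUBIC))
E
cat > h.py <<'E'
import numpy as np,cv2
def ray(c,u,v):
    K=c["K"];D=np.array([float(c["k1"]),0,0,0])
    p=cv2.undistortPoints(np.array([[[u,v]]],float),K,D)[0,0]
    T=c["T"];return T[:3,3],T[:3,:3]@np.array([p[0],p[1],1])
def on(c,u,v,z):
    o,d=ray(c,u,v);return o+d*(z-o[2])/d[2]
def proj(c,P):
    T=c["T"];p=T[:3,:3].T@(np.asarray(P)-T[:3,3]);x=p[:2]/p[2];x=x*(1+float(c["k1"])*(x@x));K=c["K"]
    return K[0,0]*x[0]+K[0,2],K[1,1]*x[1]+K[1,2]
E
```

```text
(no output)
```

View pics/zt.png

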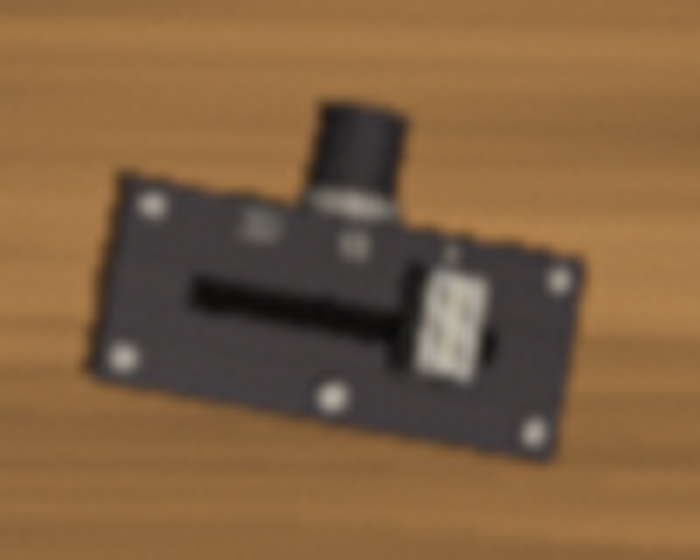

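View pics/zs.png

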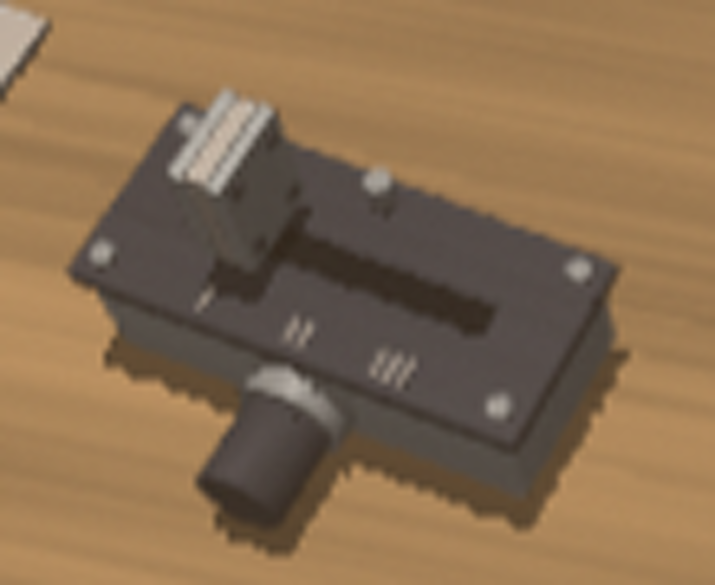

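```bash
python3 - <<'E'
from h import *
t=dict(np.load("top_c.npz"));s=dict(np.load("scene_c.npz"))
ft=lambda x,y:((x+.5)/7-.5+360,(y+.5)/7-.5+190)
fs=lambda x,y:((x+.5)/6.5-.5+170,(y+.5)/6.5-.5+190)
def rep(n,c,pts,f,pad):
    P=np.array([on(c,*f(*p),.05)[:2] for p in pts]); C=P.mean(0)
    # order: farleft, farright, nearright, nearleft  (robot view)
    d=(P[0]+P[3]-P[1]-P[2]);print(n,C.round(4),'len',np.linalg.norm(d)/2,'ang',np.arctan2(d[1],d[0])-np.pi/2)
    y=d/np.linalg.norm(d);p=on(c,*f(*pad),.108)[:2];print('pad',p.round(4),'y',(p-C)@y,'x',(p-C)@np.array([y[1],-y[0]]))
rep('top',t,[(121,172),(583,260),(552,460),(92,373)],ft,(452,326))
rep('sc',s,[(517,450),(70,270),(185,103),(620,268)],fs,(223,141))
def btn(c,n):
    im=cv2.imread(f"pics/{n}0.png");p=proj(c,[.475,0,.062])
    u,v=(316.5,260) if n=='top' else (333,227)
    u=int(u);r=im[int(v)-14:int(v)+15,u-14:u+15].min(2)
    m=(r>150).astype(np.uint8);k,l,st,ce=cv2.connectedComponentsWithStats(m)
    for st_,ce_ in zip(st[1:],ce[1:]):
        if st_[4]>20:
            q=ce_+[u-14,int(v)-14];print(n,'btn',st_[4],q,on(c,*q,.062).round(4))
btn(t,'top');btn(s,'scene')
E
```

```text
top [ 0.5676 -0.2137] len 0.16995636525494592 ang -0.18375321325156335
pad [ 0.5604 -0.2454] y -0.03248856051524767 x -0.0012909646418936417
sc [ 0.5691 -0.2123] len 0.16944426550437897 ang -0.18349629110277887
pad [ 0.5629 -0.2434] y -0.03164956231931085 x -0.0003867887318138918
top btn 81 [316.34567901 260.2962963 ] [0.5019 0.0172 0.062 ]
scene btn 108 [332.93518519 223.67592593] [0.5046 0.0187 0.062 ]
```

```bash
cat > m.py <<'E'
from h import *
from station import ctrl
from scipy.spatial.transform import Rotation as R
C=np.array([.5683,-.213]);a=-.1836;Y=np.array([-np.sin(a),np.cos(a)]);X=np.array([Y[1],-Y[0]])
def st():
    o=ctrl.get_obs();M=R.from_rotvec(o["tool_rot"]).as_matrix();p=np.array(o["tool_pos"])
    print('t',round(float(o['t']),2),'p',p.round(4),'F',np.round(o['contact_force'],1),'op',round(float(o['opening']),4));print(M.round(3))
    d=p[:2]-C;print('unit xy',(d@X).round(4),(d@Y).round(4))
    return p,M
def go(target):
    p,M=st();print('rows units',(M.T@(np.array(target)-p)/.04).round(3))
def U(x,y,z): return [*(C+x*X+y*Y),z]
E
python3 - <<'E'
from m import *
go(U(0,-.085,.205)); M=R.from_rotvec(ctrl.get_obs()["tool_rot"]).as_matrix()
for n,ax in(('y',M[:,1]),('z',M[:,2])): print(n,np.degrees(np.arctan2(ax[1],ax[0])))
print(np.degrees(np.arctan2(Y[1],Y[0])), U(0,-.085,.2))
t=dict(np.load("top_c.npz"));print(on(t,481,267,.0),on(t,495,260,.056),on(t,468,275,0))
E
```

```text
t 0.1 p [ 0.2286 -0.581   0.2042] F [0.5 0.5 1.2] op 0.0857
[[-0.     0.366 -0.931]
 [ 0.002 -0.931 -0.366]
 [-1.    -0.002 -0.   ]]
unit xy -0.2668 -0.4239
rows units [ -0.012  -3.651 -10.144]
y -68.52539358993769
z -158.52541693793523
79.48049488139809 [np.float64(0.5527815293484752), np.float64(-0.2965713890553326), 0.2]
[ 0.48717168 -0.41282437  0.        ] [ 0.50400679 -0.43418807  0.056     ] [ 0.46626892 -0.37827056  0.        ]
```

>>> drive_tool(
  commands="1 0 -0.2 -0.6 -1.2; 1 0 -0.5 -1.4 -2.4; 1 0 -0.8 -2.3 -3.6; 1 0 -1.2 -3.2 -4.8; 1 0 -1.5 -4.1 -6; 1 0 -1.8 -5 -7.2; 1 0 -2.1 -5.8 -8.4; 1 0 -2.4 -6.5 -9.6",
  newtons=80,
)

```text
t: 0.77
tool_pos: [0.4369, -0.3951, 0.2047]
tool_rot: [1.464, 1.022, -1.464]
contact_force: [-0.1, -0.2, 0.2]
opening: -0.0
```

```bash
python3 - <<'E'
from m import *
go(U(0,-.085,.16)); M=R.from_rotvec(ctrl.get_obs()["tool_rot"]).as_matrix()
z=M[:,2];print(np.degrees(np.arctan2(z[1],z[0])))
E
```

```text
t 0.77 p [ 0.4369 -0.3951  0.2047] F [-0.1 -0.2  0.2] op -0.0
[[-0.     0.939 -0.345]
 [ 0.001 -0.345 -0.939]
 [-1.    -0.001 -0.001]]
unit xy -0.0959 -0.2031
rows units [ 1.12   1.87  -3.311]
-110.17919419167418
```

>>> drive_tool(
  commands="1 0.1 0.4 -0.7 -0.6; 1 0.4 0.9 -1.5 -1.2; 1 0.7 1.4 -2.3 -1.95; 1 1 1.8 -3 -1.95; 1 1.1 1.87 -3.3 -1.95; 1 1.1 1.87 -3.3 -1.95; 1 1.1 1.87 -3.3 -1.95",
)

```text
t: 1.35
tool_pos: [0.5515, -0.2994, 0.1607]
tool_rot: [1.345, 1.116, -1.347]
contact_force: [0.6, -0.1, -0.2]
opening: 0.0002
```

```bash
python3 - <<'E'
from m import *
go(U(0,-.08,.08))
im,d=ctrl.get_image("scene");cv2.imwrite("pics/s1.png",cv2.resize(im[130:290,130:350],None,fx=3.5,fy=3.5))
im,d=ctrl.get_image("wrist");cv2.imwrite("pics/w1.png",im)
E
```

```text
t 1.35 p [ 0.5515 -0.2994  0.1607] F [ 0.6 -0.1 -0.2] op 0.0002
[[-0.002  0.983 -0.186]
 [ 0.    -0.186 -0.983]
 [-1.    -0.002  0.   ]]
unit xy -0.0008 -0.088
rows units [ 2.016  0.021 -0.2  ]
```

View pics/s1.png

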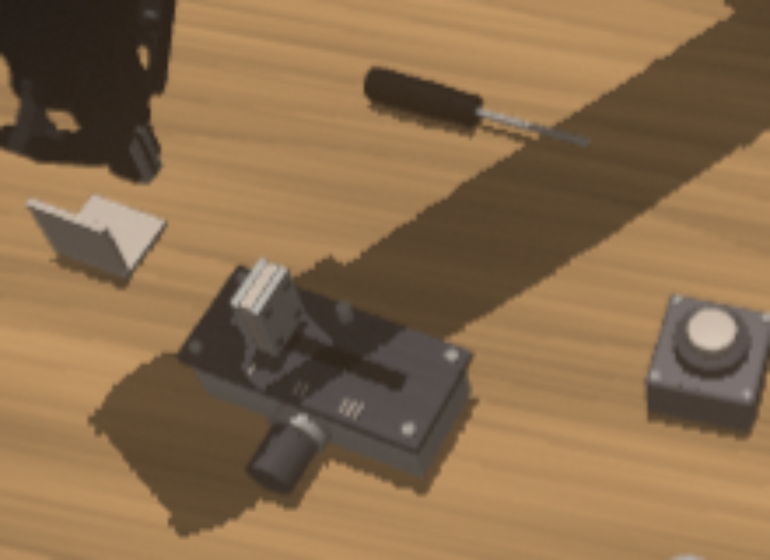

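View pics/w1.png

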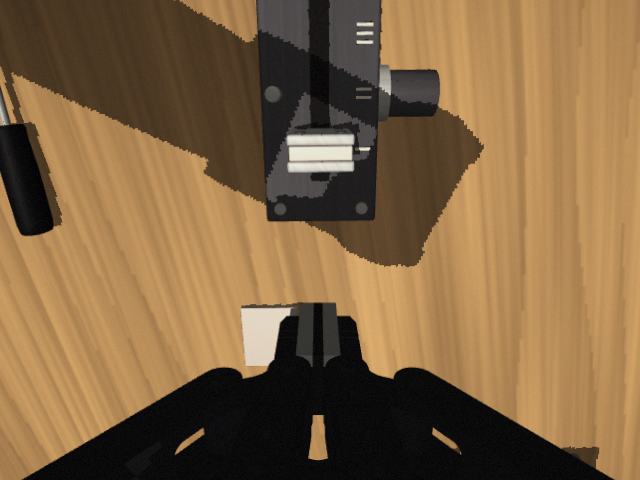

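```bash
python3 - <<'E'
from m import *
s=dict(np.load("scene_c.npz"));p,M=st()
print(proj(s,p))
w=ctrl.camera_info("wrist");print(w["T"].round(3))
print(proj(w,p),'TCP; paddle top', on(w,320.5,152.5,.108), proj(w,U(0,-.032,.108)))
P=on(w,320.5,152.5,.108)[:2]-C;print(P@X,P@Y)
P=on(w,320.5,172,.108)[:2]-C;print('park edge',P@X,P@Y)
for q in[(268,220),(375,220)]:
  P=on(w,*q,.05)[:2]-C;print('corner',P@X,P@Y)
E
```

```text
t 1.45 p [ 0.5513 -0.3009  0.162 ] F [-0.9 -0.4 -0.4] op -0.0002
[[ 0.     0.982 -0.188]
 [-0.001 -0.188 -0.982]
 [-1.     0.     0.001]]
unit xy -0.0006 -0.0895
(np.float64(172.51894646556858), np.float64(186.21651466114616))
[[ 0.982 -0.179 -0.06   0.566]
 [-0.188 -0.93  -0.315 -0.22 ]
 [ 0.001  0.321 -0.947  0.331]
 [ 0.     0.     0.     1.   ]]
(np.float64(318.4788442240845), np.float64(293.2508758266912)) TCP; paddle top [ 0.56298528 -0.24632262  0.108     ] (np.float64(318.8597800339521), np.float64(149.18758985606445))
0.0008583256063093108 -0.033732870573984754
park edge 0.0008178625970012162 -0.04407125131624895
corner -0.03578535133163297 -0.08722924533578463
corner 0.039319779903966574 -0.08769039172828315
```

>>> drive_tool(
  commands="1 0.5 0 0 0; 1 1 0 0 0; 1 1.5 0 0 0; 1 1.9 0 -0.1 0; 1 2 0 -0.2 0; 1 2 0 -0.4 0; 1 2 0 -0.55 0; 1 2 0 -0.7 0",
)

```text
t: 2.12
tool_pos: [0.5581, -0.2726, 0.0834]
tool_rot: [1.347, 1.111, -1.345]
contact_force: [-0.3, 0.3, 0.8]
opening: 0.0003
```

```bash
python3 - <<'E'
from m import *
go(U(0,-.05,.08))
E
```

```text
t 2.12 p [ 0.5581 -0.2726  0.0834] F [-0.3  0.3  0.8] op 0.0003
[[ 0.003  0.982 -0.187]
 [-0.002 -0.187 -0.982]
 [-1.     0.003  0.001]]
unit xy 0.0009 -0.0605
rows units [ 0.084 -0.023 -0.261]
```

>>> drive_tool(
  commands="1 0 0 -0.06 0; 1 0 0 -0.12 0; 1 0 0 -0.18 0; 1 0 0 -0.24 0; 1 0 0 -0.3 0; 1 0 0 -0.36 0; 1 0 0 -0.42 0; 1 0 0 -0.48 0",
)

```text
t: 2.78
tool_pos: [0.5611, -0.2538, 0.082]
tool_rot: [1.346, 1.113, -1.346]
contact_force: [-0.6, -3.0, 3.0]
opening: -0.0001
```

>>> drive_tool(
  commands="1 0 0 -0.06 0; 1 0 0 -0.12 0; 1 0 0 -0.18 0; 1 0 0 -0.24 0; 1 0 0 -0.3 0; 1 0 0 -0.36 0; 1 0 0 -0.42 0; 1 0 0 -0.48 0",
)

```text
t: 3.45
tool_pos: [0.5647, -0.2348, 0.0819]
tool_rot: [1.346, 1.113, -1.346]
contact_force: [-1.3, -3.6, 5.6]
opening: 0.0
```

```bash
python3 - <<'E'
from m import *
st()
im,d=ctrl.get_image("wrist");cv2.imwrite("pics/w2.png",im)
E
```

```text
t 3.45 p [ 0.5647 -0.2348  0.0819] F [-1.3 -3.6  5.6] op 0.0
[[ 0.001  0.982 -0.187]
 [-0.001 -0.187 -0.982]
 [-1.     0.001  0.001]]
unit xy 0.0005 -0.0221
```

View pics/w2.png

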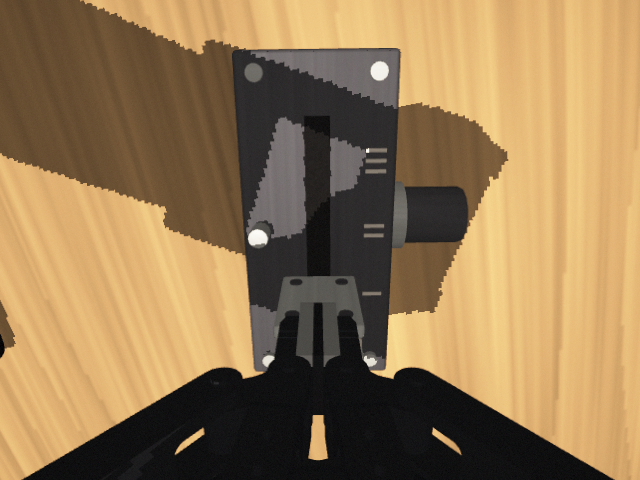

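>>> drive_tool(
  commands="1 0 0 -0.05 0; 1 0 0 -0.1 0; 1 0 0 -0.15 0; 1 0 0 -0.2 0; 1 0 0 -0.25 0; 1 0 0 -0.3 0; 1 0 0 -0.35 0; 1 0 0 -0.4 0",
)

```text
t: 4.17
tool_pos: [0.5669, -0.2179, 0.0804]
tool_rot: [1.346, 1.116, -1.347]
contact_force: [0.4, 0.1, 0.4]
opening: 0.0002
```

>>> drive_tool(
  commands="1 0 0 -0.05 0; 1 0 0 -0.1 0; 1 0 0 -0.15 0; 1 0 0 -0.2 0; 1 0 0 -0.25 0; 1 0 0 -0.3 0",
)

```text
t: 4.67
tool_pos: [0.5697, -0.2068, 0.0814]
tool_rot: [1.347, 1.114, -1.346]
contact_force: [-0.4, 0.1, 0.0]
opening: -0.0002
```

```bash
python3 - <<'E'
from m import *
st()
im,d=ctrl.get_image("wrist");cv2.imwrite("pics/w3.png",im)
E
```

```text
t 4.67 p [ 0.5697 -0.2068  0.0814] F [-0.4  0.1  0. ] op -0.0002
[[ 0.     0.982 -0.187]
 [-0.    -0.187 -0.982]
 [-1.     0.    -0.   ]]
unit xy 0.0002 0.0063
```

View pics/w3.png

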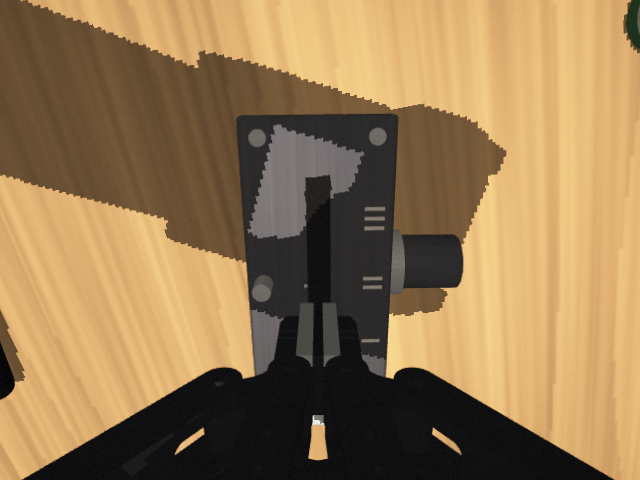

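```bash
python3 - <<'E'
from m import *
im,d=ctrl.get_image("scene");cv2.imwrite("pics/s3.png",cv2.resize(im[130:290,130:350],None,fx=3.5,fy=3.5))
im,d=ctrl.get_image("top");cv2.imwrite("pics/t3.png",cv2.resize(im[160:290,340:500],None,fx=4.5,fy=4.5))
E
```

```text
(no output)
```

View pics/s3.png

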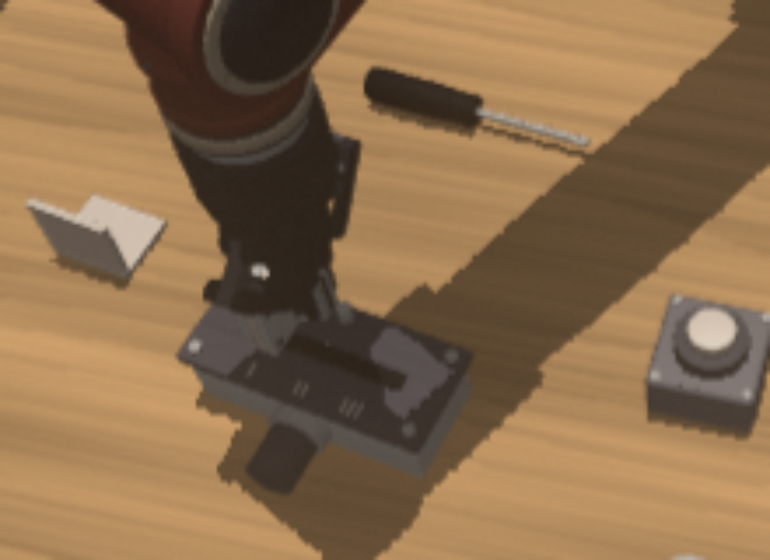

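View pics/t3.png

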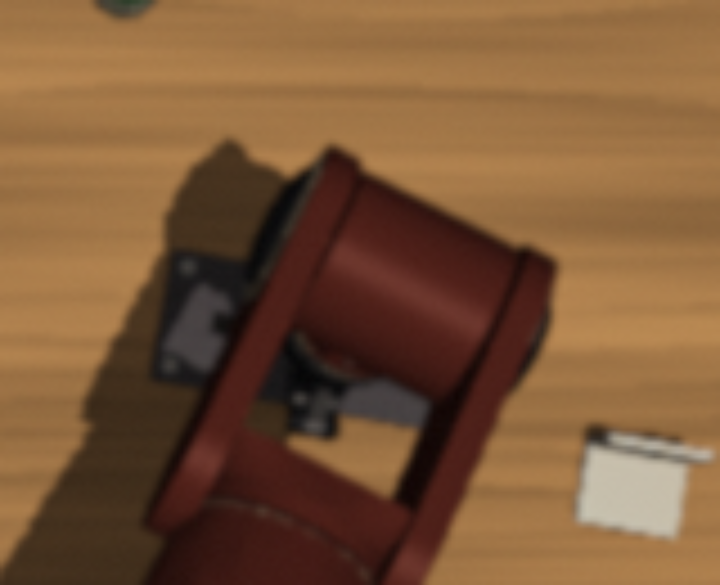

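>>> drive_tool(
  commands="1 -0.4 0 0 0; 1 -0.8 0 0 0; 1 -1.3 0 0 0; 1 -1.8 0 0 0; 1 -1.8 0 0.6 0; 1 -1.8 0 1.4 0; 1 -1.8 0 2 0; 1 -1.8 0 2 0",
)

```text
t: 5.48
tool_pos: [0.5538, -0.2895, 0.1537]
tool_rot: [1.348, 1.11, -1.35]
contact_force: [-0.4, 0.2, 0.8]
opening: -0.0004
```

```bash
python3 - <<'E'
from m import *
st()
w=ctrl.camera_info("wrist")
im,d=ctrl.get_image("wrist");cv2.imwrite("pics/w4.png",im);np.save("w4d.npy",d);np.savez("w4c.npz",**w)
im,d=ctrl.get_image("scene");cv2.imwrite("pics/s4.png",cv2.resize(im[130:290,130:350],None,fx=3.5,fy=3.5))
E
```

```text
t 5.48 p [ 0.5538 -0.2895  0.1537] F [-0.4  0.2  0.8] op -0.0004
[[ 0.     0.982 -0.191]
 [-0.002 -0.191 -0.982]
 [-1.     0.001  0.002]]
unit xy -0.0003 -0.0778
```

View pics/w4.png

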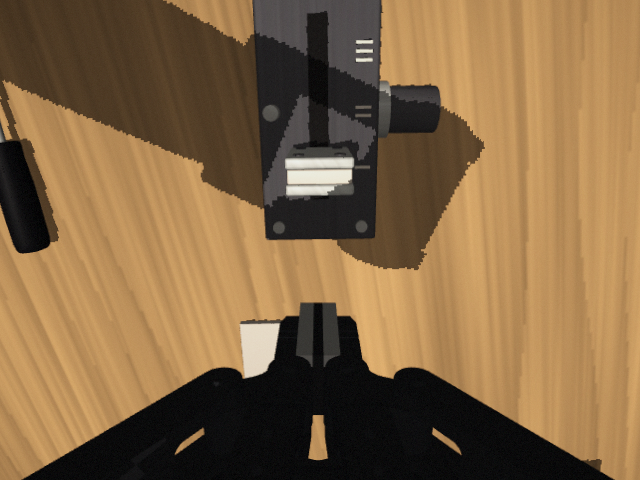

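View pics/s4.png

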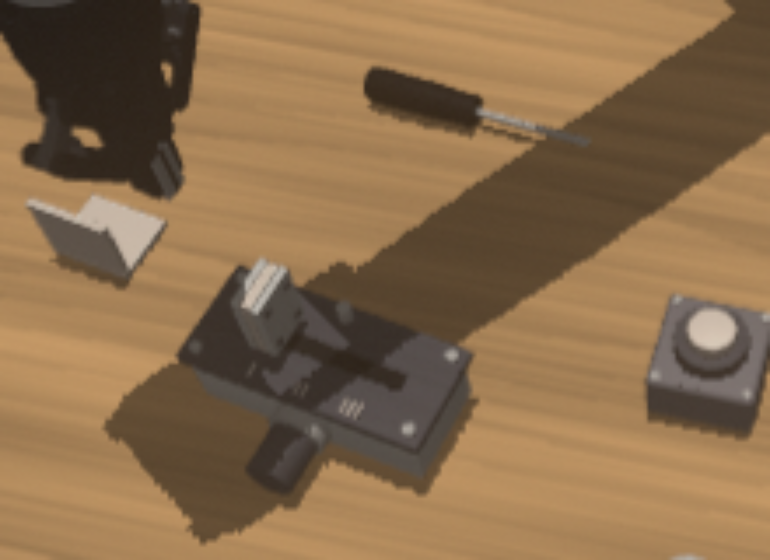

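```bash
python3 - <<'E'
from m import *
p,M=st()
w=dict(np.load("w4c.npz"));d=np.load("w4d.npy")
def pt(c,d,u,v):
    o,r=ray(c,u,v);return o+r*d[v,u]
for u,v in[(308,304),(330,304),(308,306),(330,306),(308,330),(330,330),(310,355),(320,162),(320,176),(320,188),(250,350),(200,300)]:
    q=pt(w,d,u,v);e=q[:2]-C;print((u,v),d[v,u].round(4),q.round(4),'unit',(e@X).round(4),(e@Y).round(4),'tool',(M.T@(q-p)).round(4))
s=ctrl.camera_info("scene");im,ds=ctrl.get_image("scene");print(proj(s,p))
big=cv2.resize(im[130:220,130:220],None,fx=6.5,fy=6.5,interpolation=cv2.INTER_CUBIC)
cv2.imwrite("pics/s5.png",big);np.save("s5d.npy",ds)
E
```

```text
t 5.58 p [ 0.5544 -0.2862  0.1532] F [ 0.   0.7 -0. ] op -0.0003
[[ 0.     0.982 -0.189]
 [ 0.    -0.189 -0.982]
 [-1.    -0.    -0.   ]]
unit xy -0.0003 -0.0745
(308, 304) 0.1533 [ 0.552  -0.278   0.1848] unit -0.0042 -0.0669 tool [-0.0316 -0.0039 -0.0076]
(330, 304) 0.1549 [ 0.5599 -0.2803  0.1834] unit 0.004 -0.0677 tool [-0.0302  0.0043 -0.0068]
(308, 306) 0.152 [ 0.552  -0.2781  0.1863] unit -0.0041 -0.067 tool [-0.033  -0.0039 -0.0075]
(330, 306) 0.1505 [ 0.56   -0.2789  0.1876] unit 0.0039 -0.0664 tool [-0.0343  0.0042 -0.0082]
(308, 330) 0.1345 [ 0.5526 -0.2773  0.2044] unit -0.0037 -0.0661 tool [-0.0512 -0.0035 -0.0084]
(330, 330) 0.1359 [ 0.5595 -0.2794  0.2032] unit 0.0034 -0.0669 tool [-0.0499  0.0037 -0.0076]
(310, 355) 0.1225 [ 0.5533 -0.2781  0.2173] unit -0.0029 -0.0668 tool [-0.0641 -0.0026 -0.0077]
(320, 162) 0.2134 [ 0.5645 -0.2388  0.1074] unit 0.001 -0.026 tool [ 0.0458  0.001  -0.0484]
(320, 176) 0.2151 [ 0.5632 -0.2458  0.1081] unit 0.001 -0.0332 tool [ 0.0451  0.001  -0.0413]
(320, 188) 0.2164 [ 0.562  -0.2518  0.1088] unit 0.0009 -0.0393 tool [ 0.0445  0.001  -0.0352]
(250, 350) 0.3681 [ 0.47   -0.4041  0.0053] unit -0.0618 -0.2059 tool [ 0.1478 -0.0606  0.1318]
(200, 300) 0.3572 [ 0.4384 -0.3501  0.0008] unit -0.1027 -0.1585 tool [ 0.1524 -0.1019  0.0847]
(np.float64(180.02995051143137), np.float64(191.3350698647812))
```

View pics/s5.png

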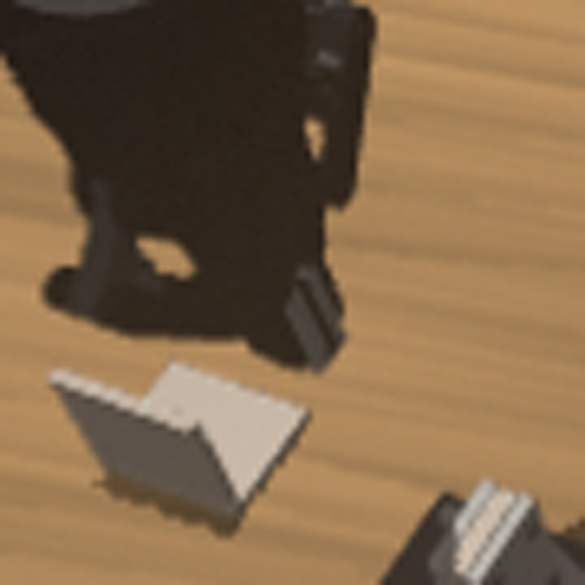

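>>> drive_tool(
  commands="1 0.3 0 0.2 0; 1 0.7 0 0.2 0; 1 1.1 0 0.2 0; 1 1.5 0 0.2 0; 1 1.8 0 0.2 0; 1 2.1 0 0.2 0; 1 2.3 0 0.2 0; 1 2.3 0 0.2 0",
)

```text
t: 6.3
tool_pos: [0.5519, -0.2923, 0.0587]
tool_rot: [1.346, 1.119, -1.348]
contact_force: [-0.5, 0.1, -0.3]
opening: -0.0001
```

```bash
python3 - <<'E'
from m import *
st()
w=ctrl.camera_info("wrist")
im,d=ctrl.get_image("wrist");cv2.imwrite("pics/w5.png",im)
def pt(c,d,u,v):
    o,r=ray(c,u,v);return o+r*d[v,u]
for v in(300,303,304,305,306,308,312): print(v,pt(w,d,310,v).round(4))
im,d=ctrl.get_image("scene");cv2.imwrite("pics/s6.png",cv2.resize(im[130:290,130:350],None,fx=3.5,fy=3.5))
E
```

```text
t 6.3 p [ 0.5519 -0.2923  0.0587] F [-0.5  0.1 -0.3] op -0.0001
[[-0.003  0.982 -0.187]
 [ 0.002 -0.187 -0.982]
 [-1.    -0.004 -0.002]]
unit xy -0.0016 -0.081
300 [ 0.5407 -0.3233  0.0009]
303 [ 0.5509 -0.2808  0.0896]
304 [ 0.5508 -0.2812  0.0896]
305 [ 0.551  -0.2807  0.0914]
306 [ 0.551  -0.2809  0.0919]
308 [ 0.551  -0.281   0.0933]
312 [ 0.5511 -0.2809  0.0964]
```

View pics/w5.png

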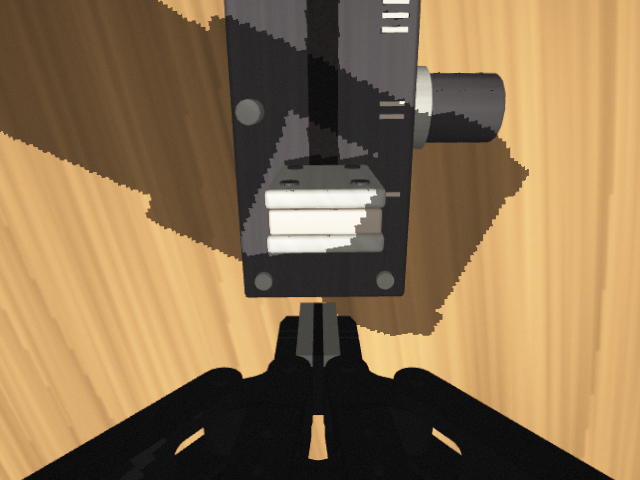

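View pics/s6.png

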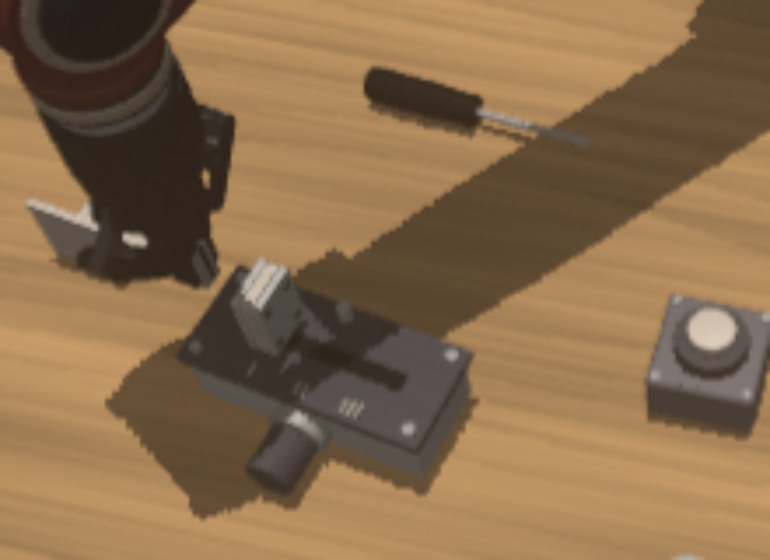

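>>> drive_tool(
  commands="1 0.1 0 -0.1 0; 1 0.15 0 -0.25 0; 1 0.15 0 -0.4 0; 1 0.15 0 -0.5 0; 1 0.15 0 -0.56 0; 1 0.15 0 -0.62 0; 1 0.15 0 -0.68 0; 1 0.15 0 -0.74 0",
)

```text
t: 7.07
tool_pos: [0.5585, -0.2662, 0.0557]
tool_rot: [1.342, 1.111, -1.348]
contact_force: [-2.3, -10.6, -2.3]
opening: -0.0003
```

>>> drive_tool(
  commands="1 0 0 -0.05 0; 1 0 0 -0.1 0; 1 0 0 -0.15 0; 1 0 0 -0.2 0; 1 0 0 -0.25 0; 1 0 0 -0.3 0",
)

```text
t: 7.57
tool_pos: [0.5608, -0.2529, 0.0556]
tool_rot: [1.346, 1.114, -1.347]
contact_force: [0.0, -0.6, -0.2]
opening: 0.0003
```

```bash
python3 - <<'E'
from m import *
st()
im,d=ctrl.get_image("wrist");cv2.imwrite("pics/w6.png",im)
E
```

```text
t 7.57 p [ 0.5608 -0.2529  0.0556] F [ 0.  -0.6 -0.2] op 0.0003
[[-0.     0.982 -0.187]
 [-0.001 -0.187 -0.982]
 [-1.     0.     0.001]]
unit xy -0.0001 -0.0406
```

View pics/w6.png

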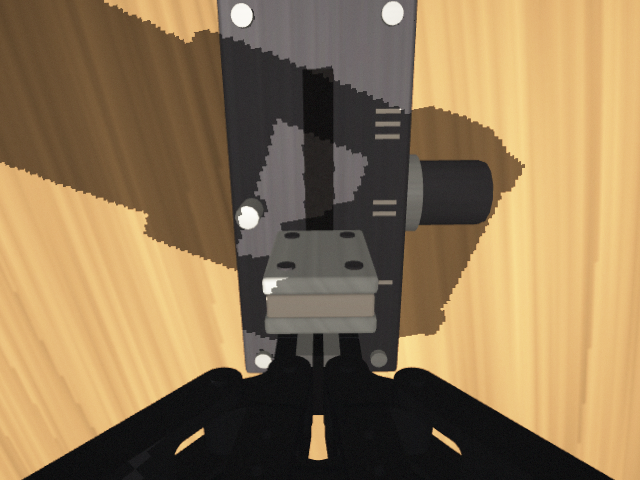

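>>> drive_tool(
  commands="1 0 0 -0.06 0; 1 0 0 -0.12 0; 1 0 0 -0.18 0; 1 0 0 -0.24 0; 1 0 0 -0.3 0; 1 0 0 -0.36 0; 1 0 0 -0.42 0; 1 0 0 -0.48 0",
)

```text
t: 8.28
tool_pos: [0.5644, -0.2337, 0.0552]
tool_rot: [1.346, 1.114, -1.347]
contact_force: [-0.4, -2.6, -0.4]
opening: 0.0001
```

>>> drive_tool(
  commands="1 0 0 -0.05 0; 1 0 0 -0.1 0; 1 0 0 -0.15 0; 1 0 0 -0.2 0; 1 0 0 -0.25 0; 1 0 0 -0.3 0; 1 0 0 -0.35 0; 1 0 0 -0.4 0",
)

```text
t: 8.95
tool_pos: [0.5669, -0.2197, 0.0552]
tool_rot: [1.345, 1.112, -1.349]
contact_force: [-3.4, -3.0, -0.8]
opening: -0.0001
```

>>> drive_tool(
  commands="1 0 0 -0.05 0; 1 0 0 -0.1 0; 1 0 0 -0.15 0; 1 0 0 -0.2 0; 1 0 0 -0.25 0; 1 0 0 -0.25 0",
)

```text
t: 9.45
tool_pos: [0.5697, -0.2072, 0.0554]
tool_rot: [1.347, 1.115, -1.345]
contact_force: [-1.1, -0.1, 0.5]
opening: -0.0001
```

```bash
python3 - <<'E'
from m import *
st();w=ctrl.camera_info("wrist")
im,d=ctrl.get_image("wrist");cv2.imwrite("pics/w7.png",im);np.save("w7d.npy",d);np.savez("w7c.npz",**w)
im,d=ctrl.get_image("scene");cv2.imwrite("pics/s7.png",cv2.resize(im[130:290,130:350],None,fx=3.5,fy=3.5))
E
```

```text
t 9.45 p [ 0.5697 -0.2072  0.0554] F [-1.1 -0.1  0.5] op -0.0001
[[ 0.001  0.982 -0.186]
 [ 0.001 -0.186 -0.982]
 [-1.     0.    -0.001]]
unit xy 0.0004 0.0059
```

View pics/w7.png

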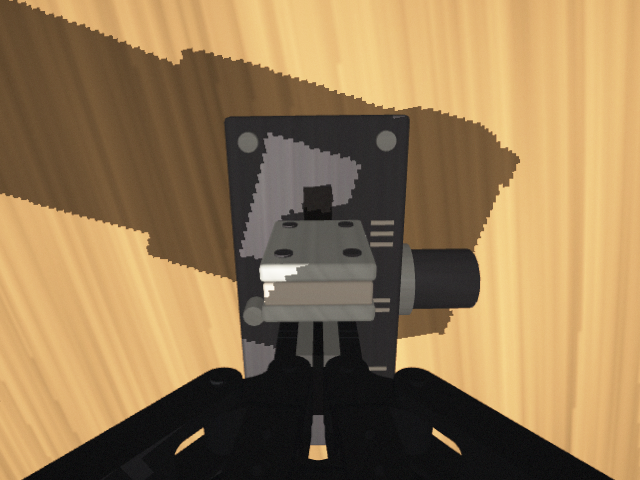

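View pics/s7.png

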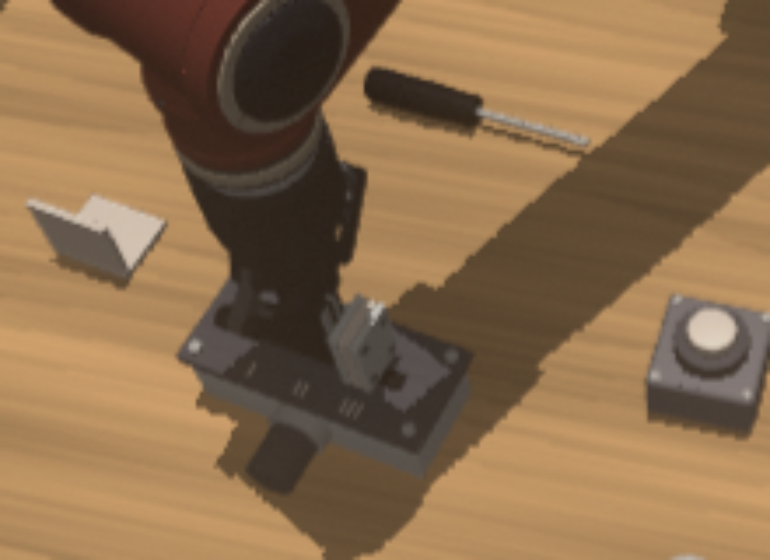

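```bash
python3 - <<'E'
from m import *
w=dict(np.load("w7c.npz"));d=np.load("w7d.npy")
for u,v in[(318,265),(318,292),(318,319),(318,345)]:
    o,r=ray(w,u,v);q=o+r*d[v,u];e=q[:2]-C;print(v,q.round(4),(e@X).round(4),(e@Y).round(4))
E
```

```text
265 [ 0.5759 -0.1729  0.1079] 0.0002 0.0409
292 [ 0.5743 -0.1818  0.1077] 0.0002 0.0318
319 [ 0.5726 -0.1906  0.1085] 0.0001 0.0228
345 [ 0.5713 -0.1971  0.1128] 0.0001 0.0161
```

>>> drive_tool(
  commands="1 0 0 -0.05 0; 1 0 0 -0.1 0; 1 0 0 -0.13 0; 1 0 0 -0.16 0",
)

```text
t: 9.88
tool_pos: [0.5706, -0.2017, 0.0553]
tool_rot: [1.346, 1.114, -1.346]
contact_force: [-0.7, -3.2, 0.2]
opening: 0.0001
```

>>> drive_tool(
  commands="1 0 0 -0.02 0; 1 0 0 -0.04 0; 1 0 0 -0.06 0",
)

```text
t: 10.13
tool_pos: [0.5706, -0.2018, 0.0554]
tool_rot: [1.342, 1.111, -1.349]
contact_force: [-1.9, -9.5, -1.3]
opening: 0.0001
```

>>> drive_tool(
  commands="1 0 0 0.2 0; 1 0 0 0.5 0; 1 -0.5 0 0.7 0; 1 -1 0 0.7 0; 1 -1.5 0 0.7 0; 1 -2 0 0.7 0; 1 -2.4 0 0.7 0; 1 -2.4 0 0.7 0",
)

```text
t: 10.8
tool_pos: [0.568, -0.2288, 0.1561]
tool_rot: [1.348, 1.107, -1.342]
contact_force: [-1.0, -0.2, 0.5]
opening: 0.0001
```

```bash
python3 - <<'E'
from m import *
go([.5033,.018,.15]);w=ctrl.camera_info("wrist")
im,d=ctrl.get_image("wrist");cv2.imwrite("pics/w8.png",im);np.save("w8d.npy",d);np.savez("w8c.npz",**w)
im,d=ctrl.get_image("scene");cv2.imwrite("pics/s8.png",cv2.resize(im[130:290,130:350],None,fx=3.5,fy=3.5))
E
```

```text
t 10.8 p [ 0.568  -0.2288  0.1561] F [-1.  -0.2  0.5] op 0.0001
[[ 0.007  0.982 -0.187]
 [-0.003 -0.187 -0.982]
 [-1.     0.008  0.002]]
unit xy 0.0026 -0.0155
rows units [ 0.123 -2.747 -5.756]
```

View pics/w8.png

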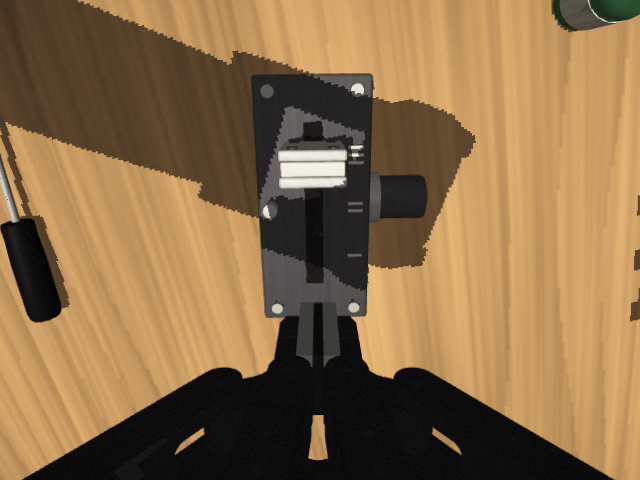

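View pics/s8.png

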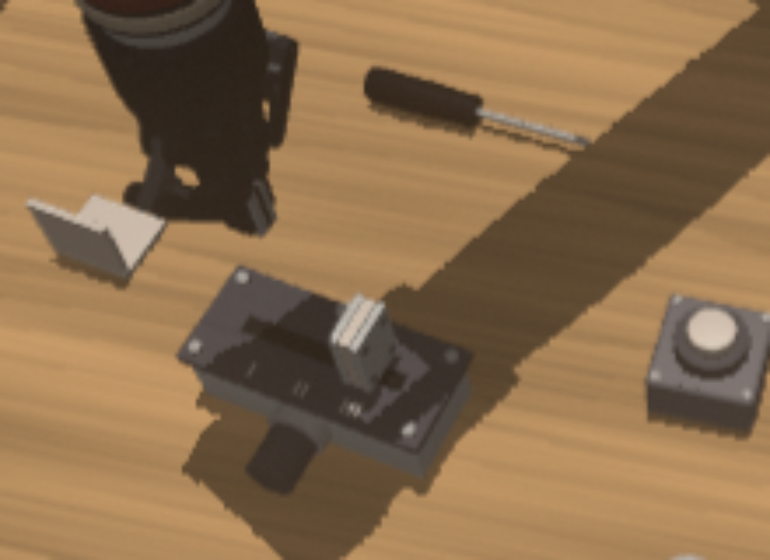

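```bash
python3 - <<'E'
from m import *
w=dict(np.load("w8c.npz"))
e=lambda u,v,z:((on(w,u,v,z)[:2]-C)@Y).round(4)
print('plate far',e(253,75,.05),e(371,73,.05),'near',e(267,317,.05),e(365,317,.05),'paddle edges',e(313,151,.108),e(313,187,.108),'bars III',[e(356,v,.05) for v in(147,154,162)],'I',e(354,255,.05))
E
```

```text
plate far 0.0816 0.0824 near -0.0868 -0.0875 paddle edges 0.0417 0.0229 bars III [np.float64(0.0373), np.float64(0.0328), np.float64(0.0275)] I -0.0379
```

>>> drive_tool(
  commands="1 0 -0.2 -0.4 0; 1 0 -0.6 -1.2 0; 1 0 -1 -2.1 0; 1 0 -1.4 -3 0; 1 0 -1.8 -3.9 0; 1 0 -2.2 -4.7 0; 1 0 -2.6 -5.4 0; 1 0 -2.75 -5.75 0",
)

```text
t: 11.57
tool_pos: [0.498, 0.0226, 0.1488]
tool_rot: [1.344, 1.12, -1.347]
contact_force: [1.1, -0.3, -0.7]
opening: -0.0001
```

>>> drive_tool(
  commands="1 0.5 0 0 0; 1 1 0 0 0; 1 1.2 0 0 0; 1 1.2 0 0 0",
)

```text
t: 11.9
tool_pos: [0.4976, 0.0199, 0.099]
tool_rot: [1.343, 1.121, -1.352]
contact_force: [-0.3, -0.4, 0.1]
opening: -0.0001
```

```bash
python3 - <<'E'
from m import *
go([.5033,.018,.028]);w=ctrl.camera_info("wrist")
im,d=ctrl.get_image("wrist");cv2.imwrite("pics/w9.png",im)
for v in (303,304,306):
    o,r=ray(w,310,v);print((o+r*d[v,310]).round(4))
im,d=ctrl.get_image("scene");cv2.imwrite("pics/s9.png",cv2.resize(im[150:290,240:440],None,fx=4,fy=4))
E
```

```text
t 11.9 p [0.4976 0.0199 0.099 ] F [-0.3 -0.4  0.1] op -0.0001
[[-0.008  0.982 -0.187]
 [ 0.001 -0.187 -0.982]
 [-1.    -0.008  0.   ]]
unit xy -0.112 0.216
rows units [1.773 0.163 0.018]
[0.4967 0.0309 0.1291]
[0.4968 0.0313 0.1307]
[0.4968 0.0313 0.1322]
```

View pics/w9.png

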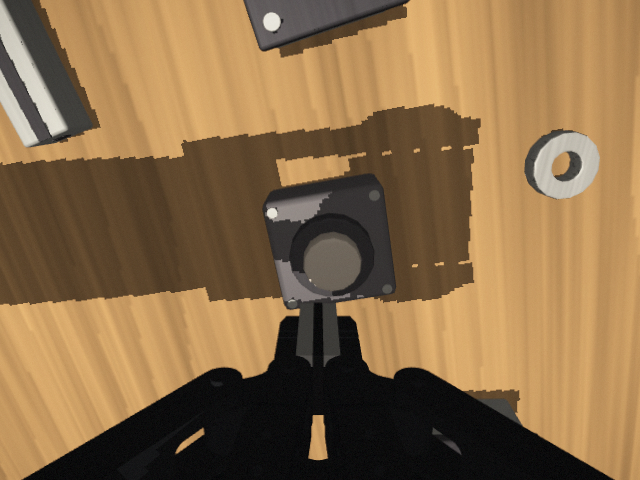

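View pics/s9.png

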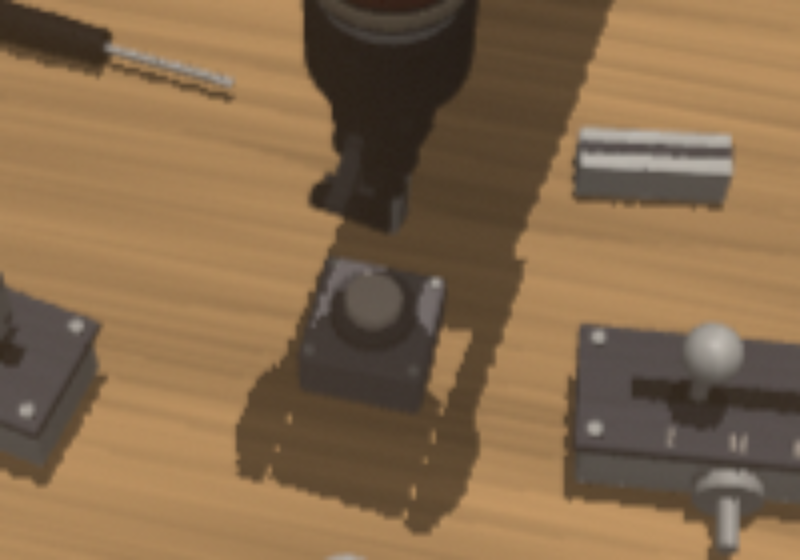

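```bash
python3 - <<'E'
from m import *
w=ctrl.camera_info("wrist");b=on(w,332,263,.062);print(b);go([b[0],b[1],.034])
E
```

```text
[0.50705779 0.01633198 0.062     ]
t 12.0 p [0.5002 0.0193 0.1025] F [0.1 0.4 0.4] op -0.0003
[[-0.002  0.982 -0.187]
 [ 0.    -0.187 -0.982]
 [-1.    -0.002  0.   ]]
unit xy -0.1094 0.216
rows units [1.712 0.186 0.042]
```

>>> drive_tool(
  commands="1 0.4 0.12 0.03 0; 1 0.9 0.12 0.03 0; 1 1.3 0.12 0.03 0; 1 1.45 0.12 0.03 0; 1 1.5 0.12 0.03 0; 1 1.5 0.12 0.03 0",
)

```text
t: 12.5
tool_pos: [0.5057, 0.0172, 0.0439]
tool_rot: [1.347, 1.114, -1.346]
contact_force: [0.2, 0.7, 0.2]
opening: 0.0003
```

>>> drive_tool(
  commands="1 0.05 0 0 0; 1 0.1 0 0 0; 1 0.15 0 0 0; 1 0.2 0 0 0; 1 0.2 0 0 0",
)

```text
t: 12.92
tool_pos: [0.5056, 0.0174, 0.0355]
tool_rot: [1.347, 1.114, -1.346]
contact_force: [0.7, -0.1, 2.8]
opening: -0.0
```

>>> drive_tool(
  commands="1 0.03 0 0 0; 1 0.06 0 0 0; 1 0.09 0 0 0; 1 0.09 0 0 0",
)

```text
t: 13.25
tool_pos: [0.5056, 0.0174, 0.032]
tool_rot: [1.347, 1.114, -1.346]
contact_force: [0.7, 0.2, 4.8]
opening: -0.0
```

Contact at about 0.036; it needs 6 mm, with a rise in force at the bottom.

>>> drive_tool(
  commands="1 0.03 0 0 0; 1 0.06 0 0 0; 1 0.09 0 0 0; 1 0.09 0 0 0",
)

```text
t: 13.58
tool_pos: [0.5057, 0.0174, 0.0299]
tool_rot: [1.346, 1.114, -1.346]
contact_force: [-5.1, 0.7, 12.8]
opening: -0.0
```

>>> drive_tool(
  commands="1 0.03 0 0 0; 1 0.05 0 0 0; 1 0.05 0 0 0",
)

```text
t: 13.83
tool_pos: [0.5059, 0.0174, 0.0297]
tool_rot: [1.345, 1.115, -1.347]
contact_force: [-10.3, 0.8, 23.2]
opening: 0.0001
```

>>> drive_tool(
  commands="1 -0.1 0 0 0; 1 -0.3 0 0 0; 1 -0.7 0 0 0; 1 -1.3 0 0 0; 1 -2 0 0 0; 1 -2.7 0 0 0; 1 -3 0 0 0; 1 -3 0 0 0",
)

```text
t: 14.5
tool_pos: [0.5073, 0.0172, 0.1494]
tool_rot: [1.349, 1.11, -1.342]
contact_force: [0.3, -0.7, -0.1]
opening: -0.0001
```

>>> drive_tool(
  commands="1 -0.3 -0.5 0 0; 1 -0.5 -1.3 0 0; 1 -0.5 -2 0 0; 1 -0.5 -2.5 0 0; 1 -0.5 -2.5 0 0; 1 -0.5 -2.5 0 0",
)

```text
t: 15.0
tool_pos: [0.4057, 0.0364, 0.1639]
tool_rot: [1.345, 1.116, -1.348]
contact_force: [-1.1, -0.2, -0.0]
opening: -0.0005
```

```bash
python3 - <<'E'
from m import *
st()
im,d=ctrl.get_image("scene");cv2.imwrite("pics/s10.png",im)
o=cv2.imread("pics/scene0.png");a=cv2.absdiff(im,o).max(2);print('btn diff',a[215:235,322:345].mean(), 'ball',a[225:285,380:470].mean())
s=dict(np.load("scene_c.npz"))
m=(im[210:240,318:348].min(2)>150).astype(np.uint8);k,l,stt,ce=cv2.connectedComponentsWithStats(m)
print([(x[4],(c+[318,210]).round(2)) for x,c in zip(stt[1:],ce[1:]) if x[4]>20])
E
```

```text
t 15.0 p [0.4057 0.0364 0.1639] F [-1.1 -0.2 -0. ] op -0.0005
[[-0.002  0.982 -0.187]
 [ 0.    -0.187 -0.982]
 [-1.    -0.002  0.   ]]
unit xy -0.2054 0.2155
btn diff 31.9 ball 1.2464814814814815
[(np.int32(55), array([332.05, 225.75]))]
```

View pics/s10.png

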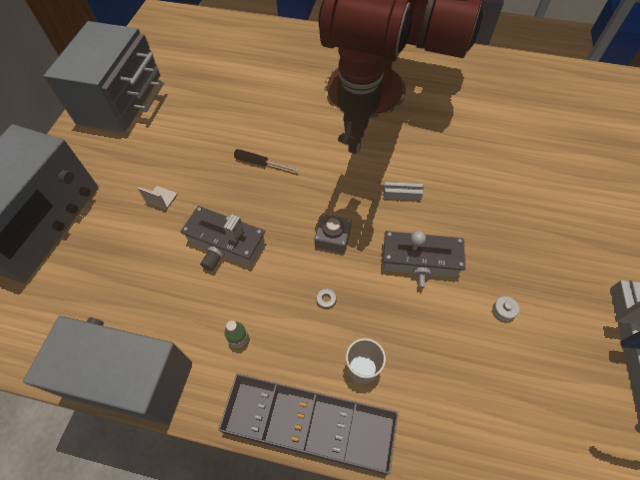

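```bash
python3 - <<'E'
from m import *
s=dict(np.load("scene_c.npz"));d0=np.load("scene_d.npy");im,d=ctrl.get_image("scene")
print('cap depth change mm',(np.median((d-d0)[219:228,328:338])*1e3).round(2))
b=cv2.absdiff(im,cv2.imread("pics/scene0.png")).max(2)
for n,(x,y) in dict(bearing=(326,298),oil=(236,334),cup=(365,360),pulley=(507,308),bracket=(158,196),driver=(265,162),offcut=(403,191),ball=(418,238)).items(): print(n,b[y-12:y+12,x-12:x+12].mean().round(1))
ctrl.finish_job()
E
```

```text
cap depth change mm -0.28
bearing 1.0
oil 1.0
cup 1.0
pulley 0.9
bracket 1.0
driver 3.0
offcut 1.4
ball 1.3
the job is handed in; nothing more can be done
```

I pushed the selector lever left with the shut fingertips, past its first detent and on to its second stop. I then pressed the start button to the bottom, let it come up, and handed the job in at about 15 s.

**First push missed:** it slid over the top of the paddle with up to about 6 N of force and left the lever parked. The wrist depth image put the real fingertips about 28 mm higher than the reported tool position suggests. I lowered the tool by that much and the second push worked.

**Last checks:**
- **Lever:** the paddle centre measured +34.9 mm along the slot, against +35 mm for fully home. The lever also took 9.5 N against the stop without moving.
- **Start button:** it moved about 6 mm down, then held firm at 23 N. Afterwards the cap was back at its original height within 0.3 mm, measured by depth.
- **Brake lever and bystanders:** the scene pictures before and after show no change. The screwdriver area differs slightly more than the rest; I saw no movement there and put it down to shadow.

One check disagreed: the button's colour mask came out smaller at the end, because the arm's shadow lay on the cap. I relied on the depth reading instead.

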